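Snap the match bails into their display block

TASK

One full-size bail lies loose in the tray with the shorter junior bail, and another is only resting in the mouths of its clips on the wooden display block. Lay the loose full-size bail over the empty channel, turned so that its long spigot is at the same end as the other's and its barrel is over the wide pocket, and press both bails down until they snap fully home in their spring clips. Leave the junior bail, the whistle, the ball in its case and the ring gauge where they are.

Things in the scene. Friction and masses are not known exactly. Their poses are not given: they have to be found in the camera images.
- bail_center (a point): The loose full-size bail, varnished wood, on its side in the tray: barrel 54 mm long and 21 mm thick with 4 mm chamfered shoulders, a long spigot (35 mm) at one end, a short one (20.6 mm) at the other, both 11 mm thick with rounded ends; 110 mm overall, 17 to 31 g. The point is the barrel's middle, on its axis, 10.5 mm above the tray's floor; x runs towards the long spigot.
- bail_tip (a point): The end of the loose bail's long spigot, on its axis, 62 mm from the middle of the barrel (the short spigot's end is 47.6 mm the other way).
- bail2_center (a point): Middle of the barrel, on the axis, of the second full-size bail (same sizes). It rests in the mouths of its two spring clips on the display block, the right way round but not pressed in: its axis is 9.9 mm above home. x runs towards its long spigot.
- bail2_tip (a point): The end of that second bail's long spigot, on its axis, 62 mm from the middle of its barrel.
- stand: Fixed dark wooden display block, 140 (x) by 124 (y) by 23.5 mm high, turned any way; origin at the centre of its underside. Two channels along x, 28 mm either side of the middle. In each the barrel drops into a pocket 62 by 24 mm (floor 12 mm above the table), its middle 7.2 mm towards -x, so a bail turned end for end cannot go down; the spigots lie in slots 15 mm wide.
- seat_a (a point): Home place, in the empty channel, of the loose bail: where its barrel's middle must come to rest, on the axis, 22.5 mm above the table. x runs along the channel towards the end where the long spigot goes; z is up. At home the barrel lies on the pocket's floor with only its upper half out of the block (no room for fingers beside it), its top 33 mm above the table.
- seat_b (a point): Home place of the second bail's barrel middle, in the other channel, built the same: 56 mm from the first, in the first's +y direction. Axes as for the first.
- clip_a (a point): One of the empty channel's two alike steel spring clips, 39 mm either side of the seat along x, that grip the spigots; the point is its neck, 28 mm above the table. Two upright leaves 8 mm wide (along x), 8 mm apart at the neck, flared above it to a mouth 19 mm wide, top 36 mm above the table. This one takes the long spigot.
- clip_b (a point): The same clip of the second bail's channel. A bail laid level over a channel rests by itself in both its mouths, axis 32.4 mm above the table. Pressed down on the barrel with about 12 to 22 N it spreads each leaf by 1.5 mm at the neck and snaps home, 9.9 mm lower.
- tray: Shallow fixed wooden valet tray, 165 by 250 mm and 14 mm high, with 5 mm walls and a floor 5 mm above the table. The origin is the centre of its underside; its y axis runs along its long side. The loose bail lies in the half towards -y, the junior bail and the whistle in the half towards +y.
- junior_center (a point): Junior bail, the same shape and wood but only 96 mm long with a barrel 18.5 mm in diameter; it lies across the tray and is not wanted. The point is the middle of its barrel, x towards its long spigot.
- whistle_center (a point): Blue plastic whistle, 45 by 18 by 21 mm, in the tray beside the junior bail. The point is about its centre.
- ball_case: Clear acrylic cube with a press-button lid and a red ball in it, 96 mm square and 104 mm high over the button, loose, standing between the tray and the display block. The origin is the centre of its underside.
- gauge_ring (a point): Flat aluminium ball ring gauge, ring 92 mm across and 8 mm thick with a handle reaching 127 mm from the ring's centre along +y, lying beyond the ball's case. The point is the ring's centre.
Not all that is in view belongs to the job. Leave any green or red look-alike of the part that bears bail_center alone.

How it is judged:
At the end, for the whole second after the job is handed in: Both full-size bails lie released and at rest, snapped home, long spigot at the proper end: barrel middle within 6 mm along and 3.5 mm across the channel of its home place and at most 2.5 mm above (4 mm below) it, the bail within 0.06 rad of the channel's line (x of bail_center in the frame of seat_a between -0.006 and 0.006 m and y of bail_center in the frame of seat_a between -0.0035 and 0.0035 m and z of bail_center in the frame of seat_a between -0.004 and 0.0025 m and angle between the x axis of bail_center and the x axis of seat_a, either way round below 0.06 rad and x of bail_tip in the frame of seat_a above 0.05 m and linear speed of each of bail, bail2 below 0.02 m/s and x of bail2_center in the frame of seat_b between -0.006 and 0.006 m and y of bail2_center in the frame of seat_b between -0.0035 and 0.0035 m and z of bail2_center in the frame of seat_b between -0.004 and 0.0025 m and angle between the x axis of bail2_center and the x axis of seat_b, either way round below 0.06 rad and x of bail2_tip in the frame of seat_b above 0.05 m); the robot touches nothing.
It fails at once if the junior bail moved more than 30 mm from where it was (distance of junior_center from where it was at the start of the episode above 0.03 m).
It fails at once if the whistle moved more than 30 mm from where it was (distance of whistle_center from where it was at the start of the episode above 0.03 m).
It fails at once if the ball's case moved more than 20 mm from where it was (distance of ball_case from where it was at the start of the episode above 0.02 m).
It fails at once if the ring gauge moved more than 30 mm from where it was (distance of gauge_ring from where it was at the start of the episode above 0.03 m).
It also fails if it takes over 58 s, if anything falls off the work surface, if the arm or the gripper's body presses on something with over 40 N, if the wrist force passes 120 N, or if a joint passes its speed limit or range.

ROBOT

A 7-joint arm with a two-finger parallel gripper is mounted at the origin on the work surface. World frame = base frame: x ahead of the robot, y to its left, z up, the work surface at z = 0. Lengths are in m, angles in rad, forces in N, time in s.
With the tool pointing down it reaches from about 0.425 to 0.875 m from the base axis. Payload 4.7 kg.
Tool frame: the origin (TCP) lies where the fingers leave the gripper's body, on its centre line; the fingertips stand 70 mm ahead of it and the grasp point (between the pads) lies 51 mm ahead of it; z points along the fingers, y is the line along which they close (so a half turn about z gives the same grasp; the last joint's range is limited). The gripper opens to 87 mm and grips with 3 to 60 N. Pads are 19 mm wide; open, the fingers measure 117 mm over their backs; the gripper's body (75 mm by 190 mm) begins 51 mm behind the grasp point.
Start: joints at [-1.29, 0.321, -0.07, 1.45, 0.023, 1.371, -0.057], TCP at [0.171, 0.627, 0.292] pointing down, gripper open.
Joint ranges: [-2.86, 2.86], [-0.3, 2.09], [-1.38, 1.24], [0.06, 2.45], [-1.56, 4.7], [0.09, 2.05], [-2.69, 2.69]. Speed limits (rad/s): [2.57, 2.57, 3.14, 3.14, 3.14, 3.14, 3.14].

INTERFACE

Orientations are given as a rotation vector (axis times angle).
In Python, from bench import ctrl gives the robot as it stands.
- The arm moves only by the tool drive_tool, never from a script. Its argument "motion" is a list of rows, each a list of 3 entries, a list of its own where there are three numbers: the shift along the tool's x, y, z in cm, then the turn, a rotation vector about the tool's x, y, z in degrees, then the opening, from -1 (shut) to 1 (fully open). In form: [[[x, y, z], [ax, ay, az], claw], ...]. A call has 1 to 12 rows; each row shifts and turns the commanded pose from where the row before left it, along the tool's axes as they then stand; what a row does not reach is not made up. A row lasts 1/8 s, in which the tool goes at most 62.5 mm and 10.7 degrees, less where a joint would pass 70% of its speed; a pose out of reach is approached as far as the arm can. A call with a gripper value outside its range is refused whole. The fingers move at their own pace and stop on an object; "force" is the grip in N (left out, the last holds). Time passes only in rows, so rows that do not move let the fingers close. It gives the time, the measured TCP pose, the force, the opening and the grip force at its end, in the units of the state.
- ctrl.get_state(): the state, without advancing time (a new reading comes with each control period).
- ctrl.get_image(name): name is "side" or "top" or "wrist"; returns the picture (420x560x3 uint8, red, green, blue); there is no depth.
- ctrl.calibration(name): a dict with "K" (3x3 intrinsics, pixels), "origin" and "attitude" of the camera in the world; the wrist camera has in their place "tool_from_camera" (4x4, takes a point from camera to tool coordinates, whose origin is the TCP and whose axes are the flange's). Camera axes: x right, y up, looking along -z (the intrinsics and any distortion apply to the point x, -y, -z); pixel columns grow to the right and rows downward; lengths in m; the calibration is good to about 2 mm. The wrist camera is an equidistant fisheye: a pixel r from the principal point sees the ray r / f radians off the axis. A picture is of the moment at which its call begins: read the wrist's pose just before it. calibration takes no time and is no camera call.
- ctrl.close_job(): hands the job in; it is judged then, once.
The state is a dict: "time": time; "joint_positions": joint angles; "qd": joint speeds; "joint_torque": joint torques, N m; "position": TCP position; "tool_rot": TCP orientation; "ft_force": force on the tool from outside, world axes, zero at the start; "torque": the same for the moment, N m; "grip_width": opening from 0.0 (shut) to 1.0 (fully open); "grip_force": force on a finger pad.
Only numpy, scipy, OpenCV 4.12 (cv2) and the standard library are available. Lean on these libraries where they do the work, as an engineer would, in place of code of your own. Each camera call takes 0.05 s, during which the arm holds its last target. There are 200 camera calls.

## Working session

There is one attempt and no reset: what is moved stays moved. The work goes in short steps, Python scripts to look and compute and a tool call to move; the robot and the scene stay as the last step left them, time stands still between calls to the robot, and variables do not carry over. Pictures are saved under pics/ and viewed, at most 10 in all, crops included, and the job is handed in when it is done.

Besides the shell and the picture viewer there is one more tool, called after "Call:" in YAML: its name, and indented under it one key for each argument. drive_tool: Moves the arm, as the interface text tells. Its arguments: {"type":"object","properties":{"motion":{"type":"array","items":{"type":"array"}},"force":{"type":"number"}},"required":["motion"]}

```bash
mkdir -p pics; ls; cat > h.py <<'E'
import numpy as np, cv2
from bench import ctrl
from scipy.spatial.transform import Rotation as R
def cast(cal,uv,z):
    K=np.array(cal["K"]); A=np.array(cal["attitude"],float)
    M=A if A.shape==(3,3) else (R.from_rotvec(A).as_matrix() if A.size==3 else R.from_quat(A).as_matrix())
    o=np.array(cal["origin"]); uv=np.atleast_2d(uv).astype(float)
    d=np.c_[(uv[:,0]-K[0,2])/K[0,0],-(uv[:,1]-K[1,2])/K[1,1],-np.ones(len(uv))]@M.T
    return o+d*((z-o[2])/d[:,2])[:,None]
def wcast(cal,st,uv,z):
    K=np.array(cal["K"]); T=np.array(cal["tool_from_camera"]); uv=np.atleast_2d(uv).astype(float)
    a=(uv[:,0]-K[0,2])/K[0,0]; b=(uv[:,1]-K[1,2])/K[1,1]; t=np.hypot(a,b); s=np.sin(t)/np.maximum(t,1e-9)
    d=np.c_[a*s,-b*s,-np.cos(t)]
    Rt=R.from_rotvec(st["tool_rot"]).as_matrix(); o=Rt@T[:3,3]+st["position"]
    d=d@(Rt@T[:3,:3]).T
    return o+d*((z-o[2])/d[:,2])[:,None]
E
python3 - <<'E'
from h import *
for n in ("top","side","wrist"):
    st=ctrl.get_state(); im=ctrl.get_image(n); cv2.imwrite(f"pics/{n}0.png",im[:,:,::-1]); print(n,ctrl.calibration(n))
print(st)
E
```

```text
pics
top {'K': array([[520.14688711,   0.        , 277.60201931],
       [  0.        , 520.14688711, 210.90192164],
       [  0.        ,   0.        ,   1.        ]]), 'origin': array([0.45210314, 0.02393487, 1.28448963]), 'attitude': array([ 0.05880676, -0.07270213, -1.59484784])}
side {'K': array([[511.85855192,   0.        , 277.5479006 ],
       [  0.        , 511.85855192, 218.38102343],
       [  0.        ,   0.        ,   1.        ]]), 'origin': array([ 0.45858364, -0.74992697,  0.80989826]), 'attitude': array([ 0.8012664 , -0.0467263 , -0.14110569])}
wrist {'K': array([[325.1922621 ,   0.        , 274.55388975],
       [  0.        , 325.1922621 , 207.52419891],
       [  0.        ,   0.        ,   1.        ]]), 'tool_from_camera': array([[-1.76958246e-05,  9.55742128e-01,  2.94205683e-01,
         8.05416025e-02],
       [ 9.99999784e-01, -1.76469231e-04,  6.33417061e-04,
        -1.16292909e-04],
       [ 6.57301620e-04,  2.94205630e-01, -9.55741919e-01,
        -9.25145277e-02],
       [ 0.00000000e+00,  0.00000000e+00,  0.00000000e+00,
         1.00000000e+00]])}
{'time': 0.1, 'joint_positions': array([-1.28989764,  0.32175044, -0.07009836,  1.4516021 ,  0.02259958,
        1.37081791, -0.05691167]), 'qd': array([ 0.00190961, -0.0024764 ,  0.00048299, -0.002787  , -0.00092419,
       -0.00065116, -0.00195569]), 'joint_torque': array([-2.61263622e-04, -4.92573845e+01, -4.05941913e-01, -3.13400388e+01,
       -6.42351480e-02,  3.95556504e-02,  1.05423298e-04]), 'position': array([0.17129647, 0.62660629, 0.29124523]), 'tool_rot': array([-4.17777978e-01, -3.11354108e+00,  2.80325336e-03]), 'ft_force': array([ 0.04554067, -0.28477305, -0.17731539]), 'torque': array([-0.0415236 ,  0.01783095,  0.01009658]), 'grip_force': 0.0, 'grip_width': 1.0003375828803234}
```

View pics/top0.png

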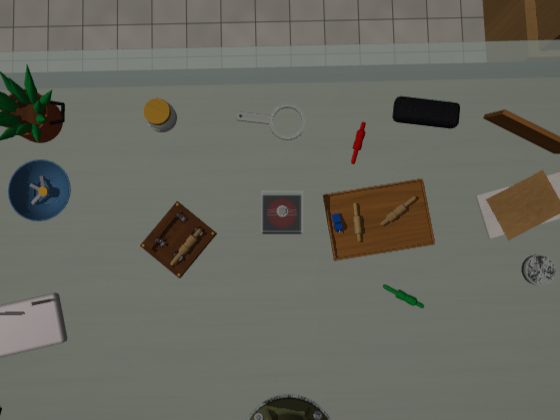

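View pics/side0.png

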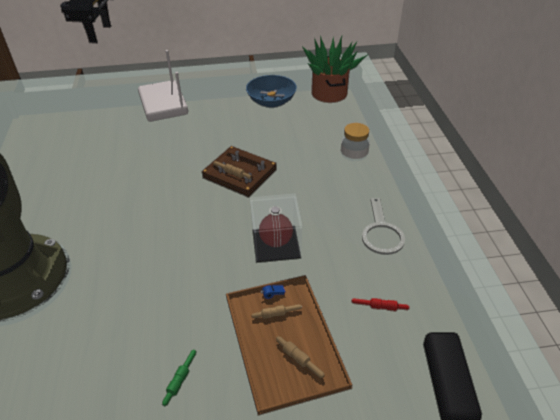

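The candidates for the wanted bail in the top view are:
- a wood bail at (398,211), in the tray half away from the whistle
- the junior bail at (358,222), beside the blue whistle
- a green look-alike at (403,296) and a red one at (358,143)
- bail2, on the block at (187,246)

By the description I choose (398,211). One close crop will check this, and the block too.

```bash
python3 - <<'E'
from h import *
im=cv2.imread("pics/top0.png")
a=cv2.resize(im[170:270,320:440],None,fx=3.3,fy=4,interpolation=3)
a=cv2.resize(im[170:270,325:435],(396,360),interpolation=3); b=cv2.resize(im[190:290,125:235],(396,360),interpolation=3)
cv2.imwrite("pics/crop1.png",np.hstack([a,b]))
cal=ctrl.calibration("top")
print(cast(cal,[(398,211),(416,198),(382,225)],.0155).round(3))
print("stand",cast(cal,[(178,202),(215,234),(179,277),(141,243)],.0235).round(3))
print("bail2",cast(cal,[(187,246),(173,263),(201,231)],.0324).round(3))
print(cast(cal,[(282,212)],.05).round(3))
hsv=cv2.cvtColor(im,cv2.COLOR_BGR2HSV)
for x in [(398,211),(330,245),(187,246),(395,240),(160,240)]: print(x,hsv[x[1],x[0]])
E
```

```text
[[ 0.551 -0.284  0.016]
 [ 0.581 -0.33   0.016]
 [ 0.517 -0.243  0.016]]
stand [[0.585 0.253 0.024]
 [0.505 0.164 0.024]
 [0.404 0.252 0.024]
 [0.488 0.343 0.024]]
bail2 [[0.478 0.231 0.032]
 [0.438 0.265 0.032]
 [0.513 0.197 0.032]]
[[0.552 0.001 0.05 ]]
(398, 211) [ 18 131 107]
(330, 245) [ 45  18 112]
(187, 246) [ 18 136  90]
(395, 240) [ 15 185  91]
(160, 240) [165  12  84]
```

View pics/crop1.png

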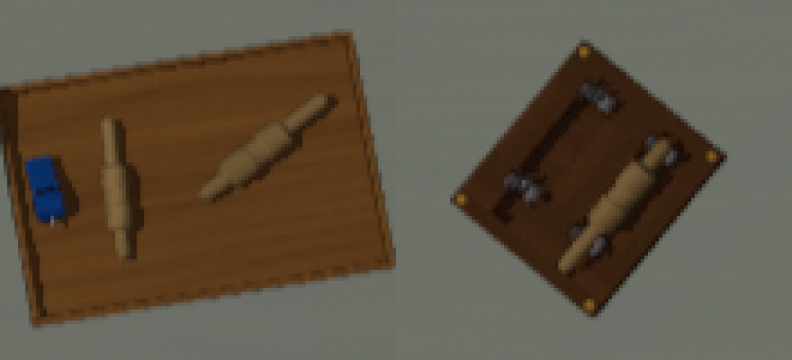

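The crop confirms the choice. The loose bail's long spigot points up-right, ending at about px (416,197), and the bail is longer than the junior at left. On the block, bail2's long spigot end is at lower left (173,264) and the empty channel is the upper-left one. I'll go above the block first and take a close look.

Call:
drive_tool:
  motion:
    - [[-4.6,-3.0,0],[0,0,0],1]
    - [[-4.6,-3.0,0],[0,0,0],1]
    - [[-4.6,-3.0,0],[0,0,0],1]
    - [[-4.6,-3.0,0],[0,0,0],1]
    - [[-4.6,-3.0,0],[0,0,0],1]
    - [[-4.6,-3.0,0],[0,0,0],1]
    - [[-4.6,-3.0,0],[0,0,0],1]
    - [[-4.6,-3.0,0],[0,0,0],1]
    - [[-4.6,-3.0,0],[0,0,9],1]
    - [[0,0,0],[0,0,9],1]
    - [[0,0,0],[0,0,9],1]
    - [[0,0,0],[0,0,0],1]

```text
time: 1.65
position: [0.4994, 0.2573, 0.292]
tool_rot: [-1.131, -2.931, 0.001]
ft_force: [0.3, -0.2, -0.1]
grip_width: 1.002
grip_force: 0.0
```

```bash
python3 - <<'E'
from h import *
import pickle
st=ctrl.get_state(); im=ctrl.get_image("wrist"); cv2.imwrite("pics/w1.png",im[:,:,::-1]); pickle.dump(st,open("w1.pkl","wb"))
print(st["time"],st["position"],st["tool_rot"])
E
```

```text
1.65 [0.49943497 0.25730621 0.29196491] [-1.13069476e+00 -2.93070390e+00  6.81049264e-04]
```

View pics/w1.png

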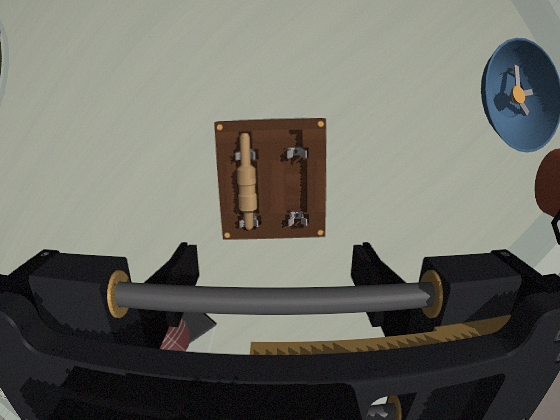

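The wrist view shows the block, with corners near (215,122), (326,119), (326,236) and (223,239). Bail2 has its barrel around (247,188) and its long spigot end at (245,132). The empty clips are at (296,153) and (297,217).

```bash
python3 - <<'E'
from h import *
import pickle
st=pickle.load(open("w1.pkl","rb")); cal=ctrl.calibration("wrist"); im=cv2.imread("pics/w1.png")
h=cv2.cvtColor(im,cv2.COLOR_BGR2HSV)
m=cv2.inRange(h,(0,100,25),(16,255,125)); m[:100]=0;m[250:]=0;m[:,:200]=0;m[:,340:]=0
m=cv2.morphologyEx(m,cv2.MORPH_CLOSE,np.ones((9,9)))
c=max(cv2.findContours(m,0,2)[0],key=cv2.contourArea); q=cv2.approxPolyDP(c,8,True)[:,0]; print(q.tolist())
P=wcast(cal,st,q,.0235); print(P.round(4)); print([round(np.linalg.norm(P[i]-P[i-1]),4) for i in range(len(P))], P.mean(0))
m=cv2.inRange(h,(8,60,90),(25,160,255)); m[:128]=0;m[234:]=0;m[:,:232]=0;m[:,262:]=0
c=max(cv2.findContours(m,0,2)[0],key=cv2.contourArea); print(cv2.minAreaRect(c),cv2.boundingRect(c))
for v in range(130,234,6): 
    u=np.where(m[v])[0]; print(v,(u.min(),u.max()) if len(u) else 0,end=' ')
Rt=R.from_rotvec(st["tool_rot"]).as_matrix()
print(); print("toolx yaw",np.degrees(np.arctan2(Rt[1,0],Rt[0,0])))
for n,uv,z in [("long tip",(245,133),.0324),("sh tip",(249,229),.0324),("clipL",(296,153),.034),("clipS",(297,217),.034)]:
    p=wcast(cal,st,[uv],z)[0]; print(n,p.round(4),((p-st["position"])@Rt).round(4))
print(((P-st["position"])@Rt).round(4))
E
```

```text
[[325, 119], [215, 122], [223, 238], [324, 235]]
[[0.4836 0.3467 0.0235]
 [0.404  0.2543 0.0235]
 [0.5087 0.1644 0.0235]
 [0.5877 0.2575 0.0235]]
[np.float64(0.1371), np.float64(0.1219), np.float64(0.138), np.float64(0.122)] [0.49599887 0.25571577 0.0235    ]
((246.59803771972656, 180.96580505371094), (96.300048828125, 17.79953384399414), 86.72950744628906) (237, 133, 20, 97)
130 0 136 (np.int64(241), np.int64(249)) 142 (np.int64(240), np.int64(249)) 148 (np.int64(241), np.int64(249)) 154 (np.int64(241), np.int64(250)) 160 (np.int64(241), np.int64(249)) 166 (np.int64(234), np.int64(252)) 172 (np.int64(238), np.int64(255)) 178 (np.int64(238), np.int64(255)) 184 (np.int64(239), np.int64(254)) 190 (np.int64(240), np.int64(254)) 196 (np.int64(239), np.int64(256)) 202 (np.int64(239), np.int64(256)) 208 (np.int64(240), np.int64(256)) 214 (np.int64(245), np.int64(252)) 220 (np.int64(245), np.int64(252)) 226 (np.int64(245), np.int64(258)) 232 0 
toolx yaw 137.8057750249535
long tip [0.4363 0.2713 0.0324] [ 0.0562 -0.0319  0.2596]
sh tip [0.5194 0.1989 0.0324] [-0.054  -0.0297  0.2596]
clipL [0.4894 0.2975 0.034 ] [0.0344 0.0232 0.258 ]
clipS [0.5452 0.2501 0.034 ] [-0.0387  0.0255  0.2579]
[[ 0.0717  0.0557  0.2684]
 [ 0.0686 -0.0662  0.2685]
 [-0.0693 -0.0624  0.2685]
 [-0.0653  0.0595  0.2684]]
```

The block measures 138 x 122 mm against a true 140 x 124, and the bail2 barrel middle agrees with the seat. I'll press bail2 first with shut fingers.

Call:
drive_tool:
  motion:
    - [[-0.6,-3.1,0],[0,0,-1.6],-1]
    - [[0,0,4],[0,0,0],-1]
    - [[0,0,5],[0,0,0],-1]
    - [[0,0,5],[0,0,0],-1]
    - [[0,0,2.5],[0,0,0],-1]
    - [[0,0,0.5],[0,0,0],-1]
    - [[0,0,0],[0,0,0],-1]
    - [[0,0,0.3],[0,0,0],-1]
    - [[0,0,0.2],[0,0,0],-1]
    - [[0,0,0],[0,0,0],-1]
  force: 20

```text
time: 2.95
position: [0.4833, 0.2306, 0.1176]
tool_rot: [1.092, 2.945, 0.001]
ft_force: [-0.3, 1.0, -0.7]
grip_width: 0.019
grip_force: 0.0
```

Call:
drive_tool:
  motion:
    - [[0,0,0.3],[0,0,0],-1]
    - [[0,0,0.2],[0,0,0],-1]
    - [[0,0,0.2],[0,0,0],-1]
    - [[0,0,0.2],[0,0,0],-1]

```text
time: 3.45
position: [0.4847, 0.2317, 0.1107]
tool_rot: [1.091, 2.944, 0.006]
ft_force: [-1.3, -1.2, 13.0]
grip_width: 0.003
grip_force: 6.4
```

Call:
drive_tool:
  motion:
    - [[0,0,0.2],[0,0,0],-1]
    - [[0,0,0.2],[0,0,0],-1]
    - [[0,0,0.2],[0,0,0],-1]

```text
time: 3.82
position: [0.4836, 0.2314, 0.1031]
tool_rot: [1.091, 2.945, 0.003]
ft_force: [-0.2, -0.1, 0.7]
grip_width: 0.007
grip_force: 0.1
```

Call:
drive_tool:
  motion:
    - [[0,0,0.2],[0,0,0],-1]
    - [[0,0,0.1],[0,0,0],-1]
    - [[0,0,0],[0,0,0],-1]

```text
time: 4.2
position: [0.4844, 0.2321, 0.1028]
tool_rot: [1.091, 2.945, 0.006]
ft_force: [-6.2, 0.0, 21.9]
grip_width: 0.004
grip_force: 11.4
```

Bail2 hit its hard stop at the home height: the tip was at 33 mm and 22 N changed nothing. Next I go above the tray, turning the long way so the last joint stays in range.

Call:
drive_tool:
  motion:
    - [[0,0,-4.8],[0,0,0],-1]
    - [[0,0,-4.8],[0,0,0],-1]
    - [[0,0,-4.8],[0,0,0],0]
    - [[0,0,-4.8],[0,0,0],1]
    - [[-4.2,-3.9,0],[0,0,0],1]
    - [[-4.2,-3.9,0],[0,0,0],1]
    - [[-4.2,-3.9,0],[0,0,0],1]
    - [[-4.2,-3.9,0],[0,0,0],1]
    - [[-4.2,-3.9,0],[0,0,0],1]
    - [[-4.2,-3.9,0],[0,0,0],1]
    - [[-4.2,-3.9,0],[0,0,0],1]
    - [[-4.2,-3.9,0],[0,0,0],1]

```text
time: 5.7
position: [0.5343, -0.2267, 0.2907]
tool_rot: [-1.091, -2.945, -0.0]
ft_force: [0.1, 1.2, -0.5]
grip_width: 0.98
grip_force: 0.0
```

Call:
drive_tool:
  motion:
    - [[-4.1,-3.9,0],[0,0,0],1]
    - [[0,0,0],[0,0,10.1],1]
    - [[0,0,0],[0,0,10.1],1]
    - [[0,0,0],[0,0,10.1],1]
    - [[0,0,0],[0,0,10.1],1]
    - [[0,0,0],[0,0,10.1],1]
    - [[0,0,0],[0,0,10.1],1]
    - [[0,0,0],[0,0,10.1],1]
    - [[0,0,0],[0,0,10.1],1]
    - [[0,0,0],[0,0,10.1],1]
    - [[0,0,0],[0,0,10.1],1]
    - [[0,0,0],[0,0,10.1],1]

```text
time: 7.2
position: [0.5399, -0.2813, 0.2905]
tool_rot: [-3.048, -0.757, 0.002]
ft_force: [1.2, -0.1, 0.1]
grip_width: 1.0
grip_force: 0.0
```

Call:
drive_tool:
  motion:
    - [[0,0,0],[0,0,10.1],1]
    - [[0,0,0],[0,0,10.1],1]
    - [[0,0,0],[0,0,10.1],1]
    - [[0,0,0],[0,0,10.1],1]
    - [[0,0,0],[0,0,10.1],1]
    - [[0,0,0],[0,0,10.1],1]
    - [[0,0,0],[0,0,10.1],1]
    - [[0,0,0],[0,0,10.1],1]
    - [[0,0,0],[0,0,0],1]

```text
time: 8.32
position: [0.54, -0.2813, 0.2906]
tool_rot: [2.818, -1.389, -0.002]
ft_force: [0.3, 0.5, -0.7]
grip_width: 0.999
grip_force: 0.0
```

```bash
python3 - <<'E'
from h import *
import pickle
st=ctrl.get_state(); im=ctrl.get_image("wrist"); cv2.imwrite("pics/w2.png",im[:,:,::-1]); pickle.dump(st,open("w2.pkl","wb"))
Rt=R.from_rotvec(st["tool_rot"]).as_matrix()
print(st["time"],st["position"],np.degrees(np.arctan2(Rt[1,0],Rt[0,0])),st["joint_positions"])
E
```

```text
8.325 [ 0.53998997 -0.28134356  0.29060316] -52.481081861946976 [-0.48335266  0.44277752  1.21507921  1.59304395 -0.41908865  1.40154667
 -1.71413254]
```

View pics/w2.png

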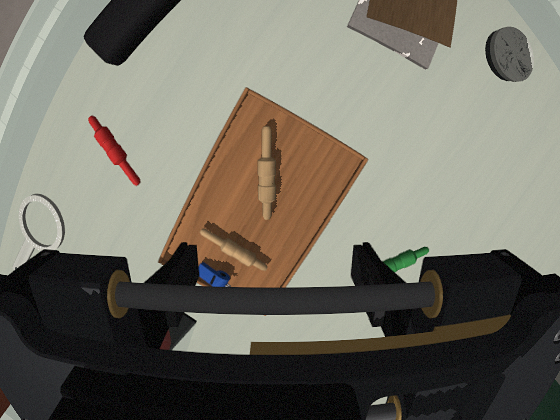

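The loose bail lies with its long tip at about (267,126) and its short tip at (267,218), nearly along tool x. The junior is at (233,247) and the whistle at (212,274).

```bash
python3 - <<'E'
from h import *
import pickle
st=pickle.load(open("w2.pkl","rb")); cal=ctrl.calibration("wrist"); im=cv2.imread("pics/w2.png")
h=cv2.cvtColor(im,cv2.COLOR_BGR2HSV)
for v in range(120,226,6):
    print(v,h[v,267].tolist(),h[v,290].tolist(),end=' ')
m=cv2.inRange(h,(10,60,120),(25,155,255)); m[:115]=0;m[226:]=0;m[:,:245]=0;m[:,290:]=0
m=cv2.morphologyEx(m,cv2.MORPH_OPEN,np.ones((3,3)))
c=max(cv2.findContours(m,0,2)[0],key=cv2.contourArea); print(cv2.boundingRect(c))
for v in range(124,222,8):
    u=np.where(m[v])[0]; print(v,(u.min(),u.max()) if len(u) else 0,end=' ')
x,y,w,hh=cv2.boundingRect(c)
f=lambda v:np.where(m[v])[0].mean()
uv=[(f(y+8),y),(f(y+hh-8),y+hh),(f(y+20),y+20),(f(175),175)]
Rt=R.from_rotvec(st["tool_rot"]).as_matrix()
p=wcast(cal,st,uv,.0155); print(np.round(uv,1)); print(p.round(4)); print(((p-st["position"])@Rt).round(4))
# green/other look-alikes untouched; junior midpoint for check
print(wcast(cal,st,[(233,247),(212,274)],.015).round(3))
E
```

```text
120 [13, 136, 144] [12, 147, 134] 126 [17, 109, 96] [13, 141, 128] 132 [16, 105, 168] [13, 141, 141] 138 [16, 106, 168] [13, 141, 139] 144 [16, 104, 166] [13, 141, 145] 150 [17, 107, 164] [13, 140, 155] 156 [17, 103, 161] [13, 137, 138] 162 [17, 102, 175] [13, 141, 141] 168 [17, 107, 171] [13, 137, 151] 174 [16, 107, 167] [12, 139, 145] 180 [16, 104, 170] [13, 142, 135] 186 [17, 103, 126] [14, 140, 137] 192 [17, 108, 166] [13, 142, 147] 198 [16, 108, 161] [12, 141, 148] 204 [16, 103, 173] [12, 143, 144] 210 [17, 108, 165] [13, 147, 134] 216 [16, 108, 161] [13, 141, 143] 222 [13, 140, 131] [12, 137, 154] (245, 115, 45, 111)
124 (np.int64(245), np.int64(289)) 132 (np.int64(245), np.int64(289)) 140 (np.int64(245), np.int64(289)) 148 (np.int64(245), np.int64(289)) 156 (np.int64(245), np.int64(289)) 164 (np.int64(245), np.int64(289)) 172 (np.int64(245), np.int64(289)) 180 (np.int64(245), np.int64(289)) 188 (np.int64(245), np.int64(289)) 196 (np.int64(245), np.int64(289)) 204 (np.int64(245), np.int64(289)) 212 (np.int64(245), np.int64(289)) 220 (np.int64(245), np.int64(289)) [[265.7 115. ]
 [266.9 226. ]
 [265.9 135. ]
 [265.3 175. ]]
[[ 0.5943 -0.3361  0.0155]
 [ 0.5138 -0.2323  0.0155]
 [ 0.5804 -0.3182  0.0155]
 [ 0.553  -0.281   0.0155]]
[[ 0.0767 -0.0099  0.275 ]
 [-0.0546 -0.0093  0.2751]
 [ 0.054  -0.0098  0.2751]
 [ 0.0079 -0.0107  0.2751]]
[[ 0.53  -0.184  0.015]
 [ 0.53  -0.135  0.015]]
```

Tighten the mask (bail saturation is about 105, tray about 140).

```bash
python3 - <<'E'
from h import *
import pickle
st=pickle.load(open("w2.pkl","rb")); cal=ctrl.calibration("wrist"); im=cv2.imread("pics/w2.png")
h=cv2.cvtColor(im,cv2.COLOR_BGR2HSV)
m=cv2.inRange(h,(14,60,60),(25,122,255)); m[:115]=0;m[226:]=0;m[:,:245]=0;m[:,290:]=0
m=cv2.morphologyEx(m,cv2.MORPH_OPEN,np.ones((3,3)))
c=max(cv2.findContours(m,0,2)[0],key=cv2.contourArea); x,y,w,hh=cv2.boundingRect(c); print(x,y,w,hh)
M=np.zeros_like(m); cv2.drawContours(M,[c],-1,255,-1)
for v in range(124,222,8):
    u=np.where(M[v])[0]; print(v,(int(u.min()),int(u.max())) if len(u) else 0,end=' ')
f=lambda v:np.where(M[v])[0].mean()
uv=[(f(y+8),y),(f(y+hh-8),y+hh),(f(y+20),y+20),(f(175),175)]
Rt=R.from_rotvec(st["tool_rot"]).as_matrix()
p=wcast(cal,st,uv,.0155); print(np.round(uv,1)); print(p.round(4)); print(((p-st["position"])@Rt).round(4))
E
```

```text
258 126 18 94
124 0 132 (262, 270) 140 (262, 271) 148 (262, 270) 156 (262, 270) 164 (258, 275) 172 (258, 275) 180 (259, 274) 188 (258, 275) 196 (258, 275) 204 (262, 271) 212 (263, 271) 220 0 [[266. 126.]
 [267. 220.]
 [266. 146.]
 [266. 175.]]
[[ 0.5865 -0.3264  0.0155]
 [ 0.5184 -0.2385  0.0155]
 [ 0.5727 -0.3083  0.0155]
 [ 0.5524 -0.2815  0.0155]]
[[ 0.0642 -0.0097  0.275 ]
 [-0.0469 -0.0091  0.2751]
 [ 0.0415 -0.0097  0.2751]
 [ 0.0079 -0.0099  0.2751]]
```

The length comes out at 111 mm against 110 mm nominal. The barrel middle is at tool (+1.5, -9.5) mm. I'll descend with a partly open gripper and grip.

Call:
drive_tool:
  motion:
    - [[0.15,-0.95,0],[0,0,0],0.4]
    - [[0,0,5],[0,0,0],0.4]
    - [[0,0,5],[0,0,0],0.4]
    - [[0,0,5],[0,0,0],0.4]
    - [[0,0,4],[0,0,0],0.4]
    - [[0,0,1.2],[0,0,0],0.4]
    - [[0,0,1.05],[0,0,0],0.4]
    - [[0,0,0],[0,0,0],0.4]
    - [[0,0,0],[0,0,0],-1]
    - [[0,0,0],[0,0,0],-1]
    - [[0,0,0],[0,0,0],-1]
    - [[0,0,0],[0,0,0],-1]
  force: 20

```text
time: 9.88
position: [0.5488, -0.2768, 0.0789]
tool_rot: [-2.816, 1.391, -0.0]
ft_force: [0.1, -0.1, 0.1]
grip_width: 0.33
grip_force: 0.0
```

Call:
drive_tool:
  motion:
    - [[0,0,0],[0,0,0],-1]
    - [[0,0,0],[0,0,0],-1]
    - [[0,0,0],[0,0,0],-1]
    - [[0,0,-1],[0,0,0],-1]
    - [[0,0,-4],[0,0,0],-1]

```text
time: 10.5
position: [0.5474, -0.276, 0.1277]
tool_rot: [2.816, -1.391, -0.007]
ft_force: [0.6, 0.0, -0.3]
grip_width: 0.236
grip_force: 20.0
```

Gripped: the opening is 20.5 mm, which matches the barrel. I'll lift, turn back the other way, then carry it over the empty channel.

Call:
drive_tool:
  motion:
    - [[0,0,-5],[0,0,0],-1]
    - [[0,0,-5],[0,0,0],-1]
    - [[0,0,-5],[0,0,-10.1],-1]
    - [[0,0,0],[0,0,-10.1],-1]
    - [[0,0,0],[0,0,-10.1],-1]
    - [[0,0,0],[0,0,-10.1],-1]
    - [[0,0,0],[0,0,-10.1],-1]
    - [[0,0,0],[0,0,-10.1],-1]
    - [[0,0,0],[0,0,-10.1],-1]
    - [[0,0,0],[0,0,-10.1],-1]
    - [[0,0,0],[0,0,-10.1],-1]
    - [[0,0,0],[0,0,-10.1],-1]

```text
time: 12.0
position: [0.5484, -0.2773, 0.2793]
tool_rot: [2.862, 1.295, 0.0]
ft_force: [0.2, -0.3, -0.4]
grip_width: 0.233
grip_force: 20.0
```

Call:
drive_tool:
  motion:
    - [[0,0,0],[0,0,-10.1],-1]
    - [[0,0,0],[0,0,-10.1],-1]
    - [[0,0,0],[0,0,-10.1],-1]
    - [[0,0,0],[0,0,-10.1],-1]
    - [[0,0,0],[0,0,-10.1],-1]
    - [[0,0,0],[0,0,-10.1],-1]
    - [[0,0,0],[0,0,-10.1],-1]
    - [[0,0,0],[0,0,-10.1],-1]
    - [[0,0,0],[0,0,-10.1],-1]
    - [[3.8,4.0,0],[0,0,0],-1]
    - [[3.8,4.0,0],[0,0,0],-1]
    - [[3.8,4.0,0],[0,0,0],-1]

```text
time: 13.5
position: [0.54, -0.1106, 0.2793]
tool_rot: [1.094, 2.944, 0.0]
ft_force: [0.7, 0.7, -0.5]
grip_width: 0.234
grip_force: 20.0
```

Call:
drive_tool:
  motion:
    - [[3.8,4.0,0],[0,0,0],-1]
    - [[3.8,4.0,0],[0,0,0],-1]
    - [[3.8,4.0,0],[0,0,0],-1]
    - [[3.8,4.0,0],[0,0,0],-1]
    - [[3.8,4.0,0],[0,0,0],-1]
    - [[3.8,4.0,0],[0,0,0],-1]
    - [[3.7,3.8,0],[0,0,0],-1]
    - [[0,0,0],[0,0,0],-1]
    - [[0,0,0],[0,0,0],-1]

```text
time: 14.62
position: [0.5211, 0.271, 0.2789]
tool_rot: [1.093, 2.944, -0.001]
ft_force: [-0.1, -1.5, -0.2]
grip_width: 0.234
grip_force: 20.0
```

```bash
python3 - <<'E'
from h import *
import pickle
st=ctrl.get_state(); im=ctrl.get_image("wrist"); cv2.imwrite("pics/w3.png",im[:,:,::-1]); pickle.dump(st,open("w3.pkl","wb"))
Rt=R.from_rotvec(st["tool_rot"]).as_matrix()
print(st["time"],st["position"],np.degrees(np.arctan2(Rt[1,0],Rt[0,0])),st["grip_width"],st["joint_positions"])
print("seat_a-TCP in tool",((np.array([.5198,.2723,st["position"][2]])-st["position"])@Rt).round(4))
E
```

```text
14.625 [0.52106425 0.27096221 0.27893958] 139.27131685228827 0.23372736501841695 [-0.69552653  0.19315697  0.1949517   1.6396971  -0.0371505   1.31260505
  0.36532913]
seat_a-TCP in tool [ 0.0018  0.0002 -0.    ]
```

View pics/w3.png

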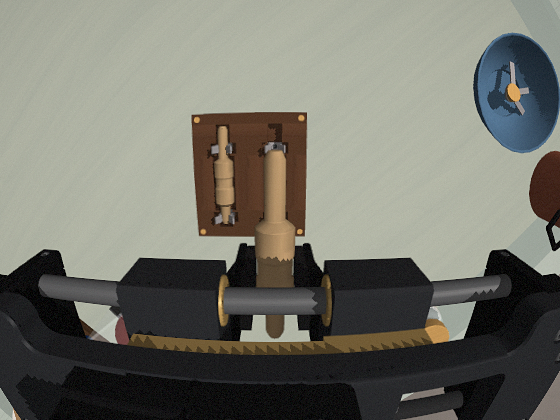

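The bail is held level and in line with its channel, long tip at about (275,149) pointing the right way; bail2 looks seated. A quick check of the grip offset and the block corners from here.

```bash
python3 - <<'E'
from h import *
import pickle
st=pickle.load(open("w3.pkl","rb")); cal=ctrl.calibration("wrist"); im=cv2.imread("pics/w3.png")
h=cv2.cvtColor(im,cv2.COLOR_BGR2HSV); Rt=R.from_rotvec(st["tool_rot"]).as_matrix()
m=cv2.inRange(h,(0,100,25),(16,255,125)); m[:100]=0;m[245:]=0;m[:,:180]=0;m[:,320:]=0
m=cv2.morphologyEx(m,cv2.MORPH_CLOSE,np.ones((9,9)))
c=max(cv2.findContours(m,0,2)[0],key=cv2.contourArea); q=cv2.convexHull(c)[:,0]
q=cv2.approxPolyDP(q,8,True)[:,0]; print(q.tolist())
P=wcast(cal,st,q,.0235); print(((P-st["position"])@Rt).round(4))
z=st["position"][2]-.0627
m=cv2.inRange(h,(12,60,60),(25,150,255))
for v in (146,148,150,152,160,180,205): 
    u=np.where(m[v,255:298])[0]+255; print(v,u.min() if len(u) else 0,u.max() if len(u) else 0,end=' ')
uv=[(275,149),(275,170),(274.5,200)]
print(((wcast(cal,st,uv,z)-st["position"])@Rt).round(4))
E
```

```text
[[306, 113], [303, 235], [261, 244], [200, 235], [192, 115]]
[[ 0.078   0.0332  0.2553]
 [-0.0599  0.0328  0.2555]
 [-0.0712 -0.0159  0.2555]
 [-0.0605 -0.0876  0.2556]
 [ 0.0777 -0.089   0.2554]]
146 255 296 148 255 294 150 255 294 152 256 297 160 257 297 180 256 295 205 256 296 [[ 0.062   0.0002  0.0626]
 [ 0.0517  0.0002  0.0626]
 [ 0.0366 -0.      0.0627]]
```

Seat a is at tool (+1.7, +0.2) mm and the bail's barrel is on the TCP. I'll lower it to its resting height and release with a small opening.

Call:
drive_tool:
  motion:
    - [[0.17,0,5],[0,0,0],-1]
    - [[0,0,5],[0,0,0],-1]
    - [[0,0,5],[0,0,0],-1]
    - [[0,0,2],[0,0,0],-1]
    - [[0,0,0.8],[0,0,0],-1]
    - [[0,0,0.4],[0,0,0],-1]
    - [[0,0,0.1],[0,0,0],-1]
    - [[0,0,0],[0,0,0],-1]

```text
time: 15.68
position: [0.52, 0.2731, 0.0968]
tool_rot: [1.092, 2.945, 0.002]
ft_force: [-0.6, -0.4, 1.1]
grip_width: 0.236
grip_force: 20.0
```

Call:
drive_tool:
  motion:
    - [[0,0,0.1],[0,0,0],-1]
    - [[0,0,0],[0,0,0],-0.3]
    - [[0,0,0],[0,0,0],-0.1]
    - [[0,0,0],[0,0,0],-0.1]
    - [[0,0,-2],[0,0,0],-0.1]
    - [[0,0,-4],[0,0,0],-0.1]
    - [[0,0,-5],[0,0,0],-0.1]
    - [[0,0,-5],[0,0,0],-0.1]
    - [[0,0,0],[0,0,0],-0.1]

```text
time: 16.8
position: [0.5216, 0.2743, 0.2598]
tool_rot: [1.09, 2.94, 0.012]
ft_force: [0.8, -0.4, -0.7]
grip_width: 0.446
grip_force: 0.0
```

```bash
python3 - <<'E'
from h import *
import pickle
st=ctrl.get_state(); im=ctrl.get_image("wrist"); cv2.imwrite("pics/w4.png",im[90:270,160:340,::-1].repeat(3,0).repeat(3,1)); pickle.dump(st,open("w4.pkl","wb"))
print(st["time"],st["position"],st["grip_width"])
E
```

```text
16.8 [0.52157828 0.27432606 0.25984801] 0.44646551774563364
```

View pics/w4.png

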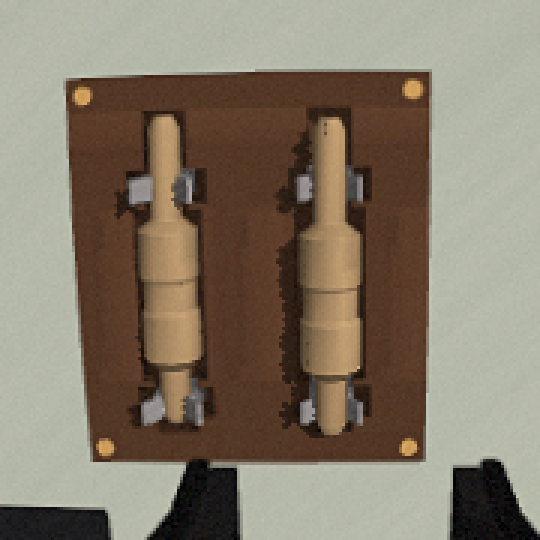

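Both bails lie in line, long spigots at the top; the right one rests in its mouths over its pocket. Press it with shut fingers.

Call:
drive_tool:
  motion:
    - [[0,0,0],[0,0,0],-1]
    - [[0,0,3],[0,0,0],-1]
    - [[0,0,4],[0,0,0],-1]
    - [[0,0,4],[0,0,0],-1]
    - [[0,0,2.0],[0,0,0],-1]
    - [[0,0,0.6],[0,0,0],-1]
    - [[0,0,0],[0,0,0],-1]
    - [[0,0,0.4],[0,0,0],-1]
    - [[0,0,0.2],[0,0,0],-1]
    - [[0,0,0.2],[0,0,0],-1]

```text
time: 18.1
position: [0.5201, 0.2736, 0.1124]
tool_rot: [1.092, 2.945, 0.003]
ft_force: [-2.5, -1.0, 12.3]
grip_width: 0.007
grip_force: 5.7
```

Call:
drive_tool:
  motion:
    - [[0,0,0.2],[0,0,0],-1]
    - [[0,0,0.2],[0,0,0],-1]
    - [[0,0,0.2],[0,0,0],-1]
    - [[0,0,0.2],[0,0,0],-1]
    - [[0,0,0],[0,0,0],-1]

```text
time: 18.73
position: [0.5196, 0.2734, 0.1031]
tool_rot: [1.092, 2.945, 0.001]
ft_force: [-0.4, -0.1, 3.5]
grip_width: 0.008
grip_force: 1.8
```

Call:
drive_tool:
  motion:
    - [[0,0,0.2],[0,0,0],-1]
    - [[0,0,0.1],[0,0,0],-1]
    - [[0,0,0],[0,0,0],-1]
    - [[0,0,-1],[0,0,0],-1]
    - [[0,0,-4],[0,0,0],-1]
    - [[0,0,-5],[0,0,0],-1]
    - [[0,0,-5],[0,0,0],-1]
    - [[0,0,0],[0,0,0],-1]
    - [[0,0,0],[0,0,0],-1]

```text
time: 19.85
position: [0.5189, 0.2727, 0.2488]
tool_rot: [-1.092, -2.945, 0.002]
ft_force: [0.0, 0.2, -0.8]
grip_width: 0.004
grip_force: 0.0
```

```bash
python3 - <<'E'
from h import *
st=ctrl.get_state(); im=ctrl.get_image("wrist"); cv2.imwrite("pics/w5.png",im[90:270,160:340,::-1].repeat(3,0).repeat(3,1))
print(st["time"],st["position"],st["ft_force"])
E
```

```text
19.85 [0.5189011  0.27270479 0.24875252] [ 0.01591795  0.22497243 -0.8439844 ]
```

View pics/w5.png

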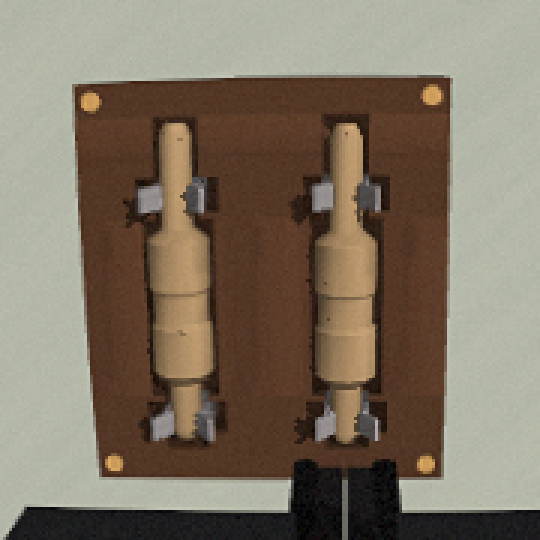

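Both bails look alike and fully seated in their pockets and clips, with the long spigots at the same end. I'm handing the job in.

```bash
python3 -c "
from bench import ctrl
print(ctrl.close_job())"
```

```text
the job is handed in; nothing more can be done
None
```

Both full-size bails are pressed home in their clips with the long spigots at the same end, the junior bail, whistle, ball case and ring gauge were not touched, and the job was handed in at about 20 s; no verdict was returned.

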